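# Lock the belt wheel on its axle with the spring clip

## Task

First press the belt wheel all the way down on its axle so that the groove in the axle shows. Then slide the big open clip out along its tray until its tail sticks well out over the tray's open end, take it by the tail, lay it flat on the wheel's face in front of the axle with its mouth towards the axle, and push it sideways into the groove until it snaps fully home. Leave it there, and do not disturb the things standing round about.

Things in the scene. Friction and masses are not known exactly. Their poses are not given: they have to be found in the camera images.
- axle_seat (a point): Point on the upright axis of the fixed 54 mm steel stub axle, 50 mm above the table: the clip's origin lies here when fully home. The axle's groove (core 40 mm in diameter) reaches from 50 to 62 mm above the table; above it a 54 mm head ends at 76 mm. The foot is 130 x 130 x 12 mm. The clip may enter from any side; the head is not over the clip while its origin is 50 mm or more from the axis.
- wheel (a joint): Grey painted metal belt wheel round the axle, 172 mm in diameter, 28 mm thick, flat top. Value: how far it is pressed down. At 0 its face is 66 mm above the table and covers the groove; at 0.016 m (its stop, home) 50 mm, level with the groove's bottom. It slides stiffly, about 5 to 6 N from a finger anywhere on its face, and stays where left.
- clip: Loose dark steel open retaining clip: flat C-shaped ring with a tail, 6 mm thick, 0.26 kg, 127 mm long, 76 mm wide. Origin: centre of the ring, on the underside; x points out through the mouth, z up. The hole is 42 mm across. Behind the ring a tail 34 mm wide reaches from x = -35 to -95 mm. Balance point: x = -18 mm. At the start shut fingertips fit into the hole or behind the prongs' tips.
- clip_tail (a point): Middle of the end face of the clip's tail: 95 mm behind the clip's origin, at half its thickness.
- clip_mouth (a point): Middle of the clip's mouth, 12 mm ahead of its origin, at half thickness, between the round noses of two springy prongs (35 mm apart) whose flared tips end 32 mm ahead of the origin. The noses meet the groove's core when the clip's origin is about 23 mm from the axle's axis, give way to a push of about 10 to 16 N, and snap shut behind the core.
- tray: Fixed pale wooden tray: a raised channel 180 mm long (its x), 96 mm wide. Origin: centre of its underside on the table. Its floor, 40 mm above the table and 84 mm wide, lies between 6 mm thick side rails 19 mm high; a like wall closes the +x end. The end at x = -90 mm is open; the floor is 6 mm thick with nothing below it for the last 40 mm there. The clip lies flat in it, tail towards the open end.
- grease_tin: Bystander: round tin with green sides, 68 mm in diameter, 56 mm high; origin: centre of its underside.
- spray_oil: Bystander: blue spray can with a yellow cap, 52 mm in diameter, 165 mm high; origin: centre of its underside.
- hexkey: Bystander: dark L-shaped hexagon key lying flat, 137 x 42 x 8 mm; origin: centre of its underside.
- bush: Bystander: plain brass bush, 32 mm in diameter, 34 mm high; origin: centre of its underside.

How it is judged (in metres and radians):
On the way, in this order (a step that is already met when the one before it is completed fails the run):
1. the wheel is pressed fully down (within 1.5 mm of its stop) (value of joint wheel above 0.0145 m), for 0.2 s.
2. the clip lies flat on the tray's floor with at least 25 mm of its tail out over the open end (x of clip_tail in the frame of tray below -0.115 m and x of clip in the frame of tray above -0.09 m and y of clip in the frame of tray between -0.02 and 0.02 m and height (world z) of clip below 0.043 m and angle between clip's own z axis and vertical below 0.08 rad), for 0.2 s.
3. the clip is flat on the wheel's face (within 8 mm) in front of the axle, mouth towards it (x of axle_seat in the frame of clip between 0.024 and 0.08 m and y of axle_seat in the frame of clip between -0.02 and 0.02 m and height (world z) of clip between 0.047 and 0.058 m and angle between clip's own z axis and vertical below 0.15 rad), for 0.05 s.
At the end, for the whole second after the job is handed in: The clip sits in the axle's groove, its origin within 4 mm of the axle's axis and -3 to +4 mm of the groove's bottom in height, flat within 0.08 rad and at rest; the wheel is still within 1.5 mm of its lower stop (horizontal distance between clip and axle_seat below 0.004 m and z of clip in the frame of axle_seat between -0.003 and 0.004 m and angle between clip's own z axis and vertical below 0.08 rad and value of joint wheel above 0.0145 m and linear speed of clip below 0.01 m/s); the robot touches nothing.
It fails at once if a bystander (tin, spray can, hexagon key, bush) is moved more than 30 mm (distance of any of grease_tin, spray_oil, hexkey, bush from where it was at the start of the episode above 0.03 m).
It also fails if it takes over 64 s, if anything falls off the work surface, if the arm or the gripper's body presses on something with over 40 N, if the wrist force passes 120 N, or if a joint passes its speed limit or range.

## Robot

A 6-joint arm with a two-finger parallel gripper is mounted at the origin on a cart in front of the work surface, level with it; the furniture and walls round the work are solid. World frame = base frame: x ahead of the robot, y to its left, z up, the work surface at z = 0. Lengths are in mm, angles in rad, forces in N, time in s.
With the tool pointing down it reaches from about 300 to 775 mm from the base axis. Payload 14.6 kg.
Tool frame: the origin (TCP) lies at the very end of the fingers, on their centre line; the grasp point (between the pads) lies manip.grasp_offset behind it (manip.grasp_offset is the distance from the TCP to the grasp point, in mm); z points along the fingers, y is the direction in which the jaws open and shut (so a half turn about z gives the same grasp; the last joint's range is limited). The gripper opens to 94 mm and grips with 3 to 60 N. Pads are 16 mm wide; open, the fingers measure 119 mm over their backs; the gripper's body (75 mm by 177 mm) begins 78 mm behind the grasp point.
Start: joints at [1.217, 0.3, 1.521, -0, 1.321, -0.067], TCP at [155.584, 527.525, 205.446] pointing down, gripper open.
Joint ranges: [-3.03, 3.03], [-0.79, 2.21], [0.23, 2.52], [-1.04, 4.18], [0, 3.07], [-2.55, 2.55]. Speed limits (rad/s): [2.22, 2.22, 2.57, 3.14, 3.14, 3.14].

## Interface

Orientations are given as [roll, pitch, yaw] about the fixed x, y, z axes, in that order (R = Rz(yaw) Ry(pitch) Rx(roll)).
In Python, from cell import manip gives the robot as it stands.
- The arm moves only by the tool send_rows, never from a script. Its argument "commands" is a list of rows, each a list of 2 entries, a list of its own where there are three numbers: the shift along the tool's x, y, z in m, then the turn about the tool's z in rad. A call has exactly 8 rows; each row is the pose to reach, as a shift and turn from the pose commanded when the call began, along the tool's axes at that moment; what a row does not reach only later rows make up. A row lasts 1/12 s, in which the tool goes at most 41.7 mm and 7.16 degrees, less where a joint would pass 70% of its speed; a pose out of reach is approached as far as the arm can. A call with a gripper value outside its range is refused whole. "hand" is the closure, from -1 (fully open) to 1 (shut), so that 0 is half open, set as the call begins (left out, the last holds). The fingers move at their own pace and stop on an object; "force" is the grip in N (left out, the last holds). Time passes only in rows, so rows that repeat a pose let the fingers close, or fill a call up. It gives the time, the measured TCP pose, the force and the opening at its end, in the units of the state.
- manip.read_state(): the state, without advancing time (a new reading comes with each control period).
- manip.camera(name): name is "side" or "top"; returns the picture (420x560x3 uint8, red, green, blue); there is no depth.
- manip.camera_model(name): a dict with "K" (3x3 intrinsics, pixels), "eye" and "attitude" of the camera in the world. Camera axes: x right, y down, z forward; pixel columns grow to the right and rows downward; lengths in mm; the calibration is good to about 2 mm. A picture is of the moment at which its call begins. camera_model takes no time and is no camera call.
- manip.sign_off(): hands the job in, once; it reports no verdict.
The state is a dict: "clock": time; "joints": joint angles; "qd": joint speeds; "effort": joint torques, N m; "eef_pos": TCP position; "eef_rot": TCP orientation; "wrist_force": force on the tool from outside, world axes, zero at the start; "moment": the same for the moment, N m; "finger_gap": finger opening in mm.
Only numpy, scipy, OpenCV 4.12 (cv2) and the standard library are available. Lean on these libraries where they do the work, as an engineer would, in place of code of your own. Each camera call takes 0.05 s, during which the arm holds its last target.

## Working session

There is one attempt and no reset: what is moved stays moved. The work goes in short steps, Python scripts to look and compute and a tool call to move; the robot and the scene stay as the last step left them, time stands still between calls to the robot, and variables do not carry over. Pictures are saved under pics/ and viewed, and the job is handed in when it is done.

Besides the shell and the picture viewer there is one more tool, called after "Emit:" as a command line: name --argument value ..., lists and objects as JSON in quotes. send_rows: Moves the arm, as the interface text tells. Its arguments: {"type":"object","properties":{"commands":{"type":"array","items":{"type":"array"}},"hand":{"type":"number"},"force":{"type":"number"}},"required":["commands"]}

```bash
ls; mkdir -p pics; python3 - <<'E'
from cell import manip
import cv2
print(manip.read_state()); print(manip.grasp_offset)
for n in("side","top"):
    im=manip.camera(n); cv2.imwrite(f"pics/{n}0.png",im[:,:,::-1]); print(n,manip.camera_model(n))
E
```

```text
pics
{'clock': 0.0, 'joints': array([ 1.21741346e+00,  3.00433051e-01,  1.52162361e+00, -1.16093095e-05,
        1.32069468e+00, -6.66068966e-02]), 'qd': array([ 6.98459341e-04, -7.64935242e-04,  3.22241817e-04,  7.81905346e-05,
       -1.94919883e-03,  1.82276170e-05]), 'effort': array([ 2.38559813e-03, -5.31802011e+01, -3.52738130e+01,  7.09894393e-02,
        2.42693274e-02, -1.66851632e-04]), 'eef_pos': array([155.48627533, 527.27314369, 204.88921109]), 'eef_rot': array([-3.14043578e+00, -6.58999776e-05,  2.85481952e+00]), 'wrist_force': array([-0.03784599, -0.16819048,  0.68324553]), 'moment': array([-0.04817732, -0.07583767, -0.0429877 ]), 'finger_gap': 93.9313755302372}
18.8
side {'K': array([[474.11814396,   0.        , 281.20885337],
       [  0.        , 474.11814396, 200.96603866],
       [  0.        ,   0.        ,   1.        ]]), 'eye': array([485.16555042, 709.77611616, 433.48447554]), 'attitude': array([-2.04199966, -0.00462385, -2.94104479])}
top {'K': array([[418.21672239,   0.        , 284.61357136],
       [  0.        , 418.21672239, 212.16255818],
       [  0.        ,   0.        ,   1.        ]]), 'eye': array([609.59935467, -13.8208408 , 902.38409009]), 'attitude': array([-3.08954199, -0.01861422, -1.59019962])}
```

View pics/side0.png

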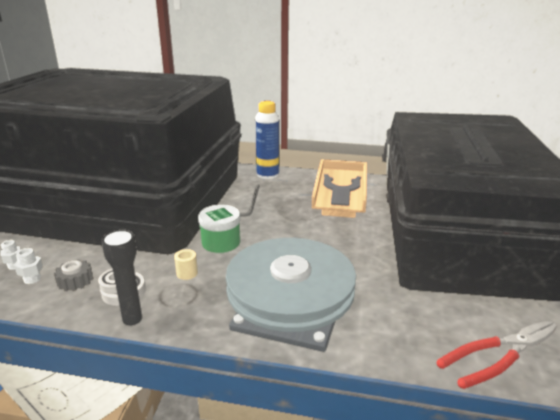

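View pics/top0.png

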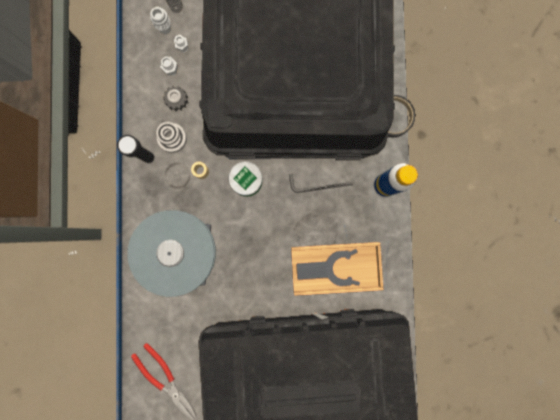

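```bash
cat > h.py <<'E'
import numpy as np, cv2
from cell import manip
from scipy.spatial.transform import Rotation as R
def cam(n):
    m=manip.camera_model(n); return m['K'],np.array(m['eye']),R.from_euler('xyz',m['attitude']).as_matrix()
def ray(n,u,v,z):
    K,e,A=cam(n); d=A@np.linalg.solve(K,[u,v,1.]); return e+d*(z-e[2])/d[2]
def proj(n,p):
    K,e,A=cam(n); q=K@(A.T@(np.array(p,float)-e)); return q[:2]/q[2]
def shot(n,f):
    im=manip.camera(n)[:,:,::-1].copy(); cv2.imwrite('pics/'+f,im); return im
E
python3 - <<'E'
from h import *
for n in("side","top"):
    K,e,A=cam(n); print(A.round(3)); print(proj(n,[0,0,0]),proj(n,[155,527,205]))
print("wheel",ray("top",170,253,76)); print(ray("side",290,266,76))
print("tray",ray("top",292,270,40),ray("top",382,266,59))
E
```

```text
[[-0.98  -0.094  0.175]
 [-0.199  0.444 -0.874]
 [ 0.005 -0.891 -0.454]]
[679.58737821 276.7152019 ] [1109.37097958  555.43050849]
[[-0.019 -0.998  0.052]
 [-1.     0.018 -0.02 ]
 [ 0.019 -0.052 -0.998]]
[275.57483949 527.71665849] [-59.4300583  528.00971655]
wheel [576.39757374 196.0476954   76.        ]
[574.71673733 203.18779976  76.        ]
tray [535.16709424 -43.58971162  40.        ] [ 541.00909064 -224.49204904   59.        ]
```

```bash
python3 - <<'E'
from h import *
im=cv2.imread('pics/top0.png'); s=cv2.imread('pics/side0.png')
a=cv2.resize(im[150:330,110:300],None,fx=4,fy=4,interpolation=cv2.INTER_CUBIC)[:600,:800]
b=cv2.resize(im[220:340,270:420],None,fx=5,fy=5,interpolation=cv2.INTER_CUBIC)
c=cv2.resize(s[140:350,210:400],None,fx=2.8,fy=2.8,interpolation=cv2.INTER_CUBIC)
cv2.imwrite('pics/ta.png',a);cv2.imwrite('pics/tb.png',b);cv2.imwrite('pics/sc.png',c)
for (u,v) in [(170,253),(70,250)]: print(im[v,u])
hsv=cv2.cvtColor(im,cv2.COLOR_BGR2HSV)
for p in [(150,230),(190,270),(170,253),(335,250),(310,270),(250,300),(345,285)]: print(p,hsv[p[1],p[0]])
E
```

```text
[127 129 131]
[118 145 160]
(150, 230) [ 75  17 154]
(190, 270) [ 73  15 151]
(170, 253) [ 15   8 131]
(335, 250) [ 16 128 222]
(310, 270) [150   3 101]
(250, 300) [ 16  37 146]
(345, 285) [ 15  71 133]
```

View pics/tb.png

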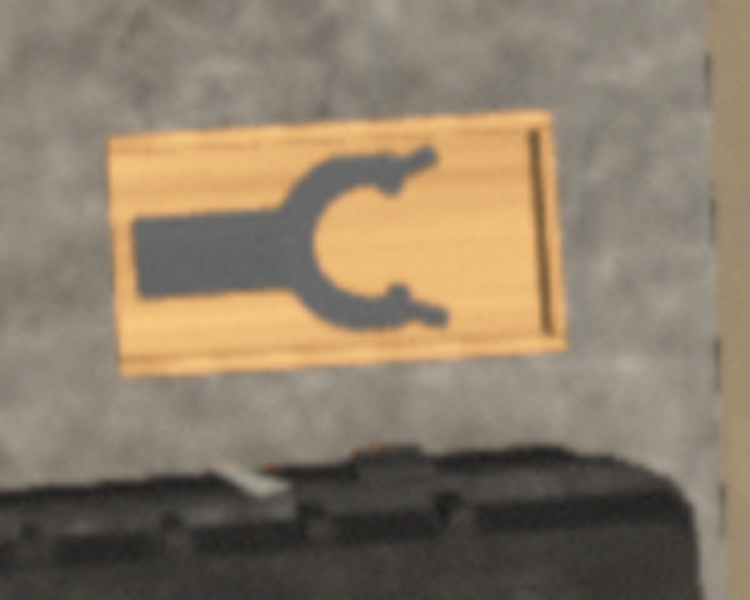

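View pics/sc.png

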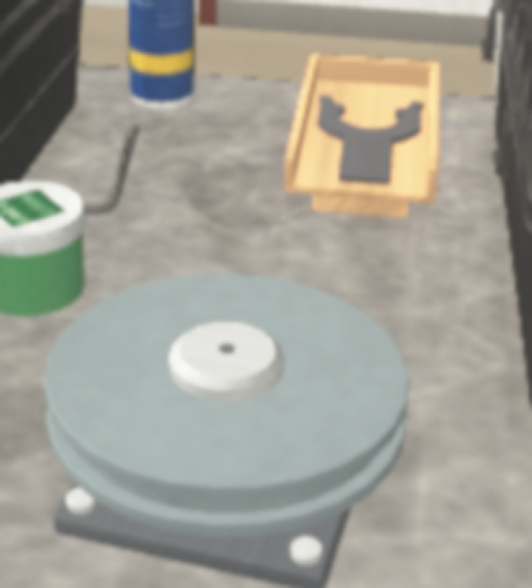

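View pics/ta.png

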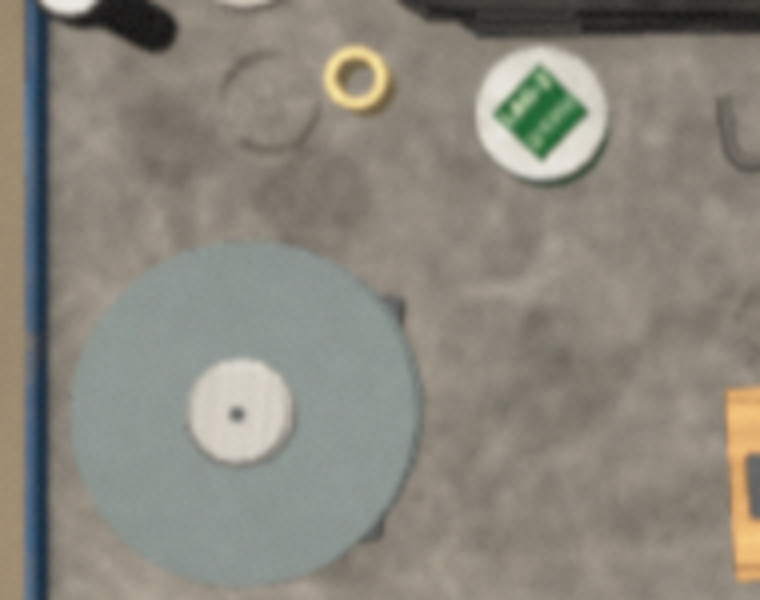

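```bash
python3 - <<'E'
from h import *
f=lambda x,y,s,ox,oy:((x+.5)/s-.5+ox,(y+.5)/s-.5+oy)
T=lambda n,z,*a: ray(n,*f(*a),z).round(1)
print('axle top',T('top',76,237,414,4,110,150),T('top',76,241,411,4,110,150),'side',T('side',76,227,348,2.8,210,140))
im=cv2.imread('pics/top0.png'); hsv=cv2.cvtColor(im,cv2.COLOR_BGR2HSV)
m=cv2.inRange(hsv,(55,8,110),(110,60,200)); m[:, :118]=0; m=cv2.morphologyEx(m,cv2.MORPH_OPEN,np.ones((3,3)))
c=max(cv2.findContours(m,cv2.RETR_EXTERNAL,cv2.CHAIN_APPROX_NONE)[0],key=cv2.contourArea)
P=np.array([ray('top',*p[0],66) for p in c]); (cx,cy),r=cv2.minEnclosingCircle(P[:,:2].astype(np.float32)); print('wheel',cx,cy,r, cv2.fitEllipse(P[:,:2].astype(np.float32)))
b=lambda x,y,z:T('top',z,x,y,5,270,220)
print('tray rim open',b(108,136,59),b(120,376,59),'closed',b(551,112,59),b(567,350,59))
print('clip tail',b(134,217,46),b(139,298,46),'ring back inner',b(312,243,46),'tips',b(437,153,46),b(446,318,46))
m=cv2.inRange(hsv,(8,90,120),(30,255,255)); m[:220]=0;m[320:]=0;m[:,:270]=0;m[:,400:]=0
c=max(cv2.findContours(m,cv2.RETR_EXTERNAL,cv2.CHAIN_APPROX_NONE)[0],key=cv2.contourArea)
P=np.array([ray('top',*p[0],59) for p in c])[:,:2].astype(np.float32); print('tray rect',cv2.minAreaRect(P),cv2.boxPoints(cv2.minAreaRect(P)))
# clip: dark low-sat inside tray
k=np.zeros_like(m); cv2.fillConvexPoly(k,cv2.convexHull(c),255); k=cv2.erode(k,np.ones((5,5)))
d=cv2.inRange(hsv,(0,0,0),(180,60,130))&k; d[:,375:]=0
c=max(cv2.findContours(d,cv2.RETR_EXTERNAL,cv2.CHAIN_APPROX_NONE)[0],key=cv2.contourArea)
P=np.array([ray('top',*p[0],46) for p in c])[:,:2].astype(np.float32); print('clip rect',cv2.minAreaRect(P),cv2.boxPoints(cv2.minAreaRect(P)))
for n,u,v,z in [('top',245,179,56),('top',199,170,34),('top',407,175,165),('top',292,183,8),('top',150,155,30)]: print(n,ray(n,u,v,z).round())
# table edge, cases
print('edge y',ray('top',118,250,0), 'near case top edge?',[ray('top',200,330,z).round() for z in (0,150,200)])
E
```

```text
axle top [576.2 198.2  76. ] [577.6 196.3  76. ] side [574.6 198.4  76. ]
wheel 578.1563110351562 196.48907470703125 86.29165649414062 ((576.5964965820312, 196.32969665527344), (166.42881774902344, 170.41412353515625), 7.9843292236328125)
tray rim open [583.2 -42.3  59. ] [487.4 -45.1  59. ] closed [ 589.3 -221.6   59. ] [ 493.8 -225.    59. ]
clip tail [549.7 -52.6  46. ] [516.8 -54.   46. ] ring back inner [ 537.6 -125.1   46. ] tips [ 573.2 -177.3   46. ] [ 506.1 -179.1   46. ]
tray rect ((538.7244873046875, -133.20240783691406), (97.5548324584961, 181.08168029785156), 2.1693735122680664) [[ 486.55472  -44.57286]
 [ 493.40933 -225.52477]
 [ 590.8943  -221.83195]
 [ 584.0397   -40.88005]]
clip rect ((536.724609375, -115.08137512207031), (69.43726348876953, 123.02063751220703), 2.2976455688476562) [[ 499.56787   -55.0124  ]
 [ 504.49988  -177.93413 ]
 [ 573.88135  -175.15034 ]
 [ 568.94934   -52.228622]]
top [722.  49.  56.]
top [746. 146.  34.]
top [ 710. -248.  165.]
top [718. -48.   8.]
top [780. 248.  30.]
edge y [581.96293698 325.77435477   0.        ] near case top edge? [array([409., 153.,   0.]), array([443., 125., 150.]), array([454., 116., 200.])]
```

```bash
python3 - <<'E'
from h import *
s=cv2.imread('pics/side0.png')
cv2.imwrite('pics/sd.png',cv2.resize(s[90:300,360:560],None,fx=2.8,fy=2.8,interpolation=cv2.INTER_CUBIC))
cv2.imwrite('pics/se.png',cv2.resize(s[50:260,0:270],None,fx=2.8,fy=2.8,interpolation=cv2.INTER_CUBIC))
E
```

```text
(no output)
```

View pics/sd.png

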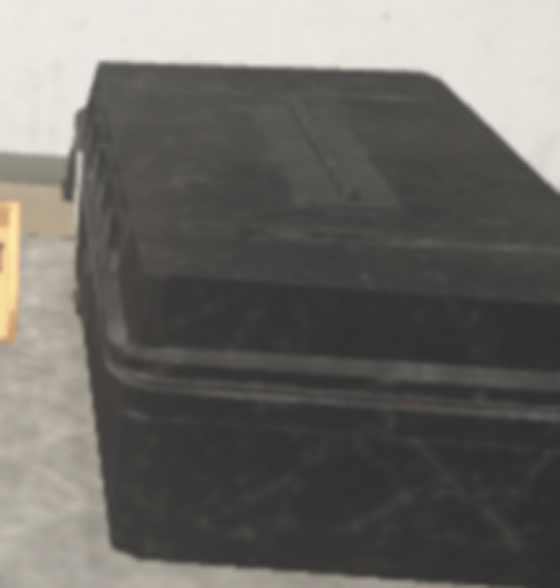

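View pics/se.png

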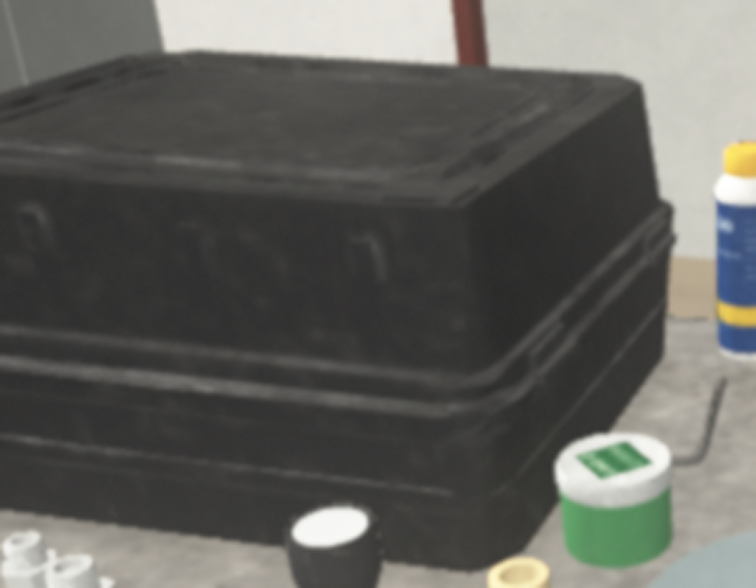

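```bash
python3 - <<'E'
from h import *
p=ray('side',401,286,0); print(p)
def closest(u1,u2):
    K,e,A=cam('side'); d=A@np.linalg.solve(K,[*u1,1.]); K2,e2,A2=cam('top'); d2=A2@np.linalg.solve(K2,[*u2,1.])
    t=np.linalg.lstsq(np.c_[d,-d2],e2-e,rcond=None)[0]; a=e+d*t[0];b=e2+d2*t[1]; return a.round(),b.round()
for z in (50,80,100,150): print(z,proj('side',[p[0],p[1],z]))
# lid front-left corner seen in top: (205,345)?; 
print(closest((412,188),(212,345)))
for z in (100,120,140,160):print(z, 'side lid corner',ray('side',412,188,z).round(),'top case edge by tray',ray('top',340,312,z).round(), ray('top',205,325,z).round(),'far case',ray('top',300,155,z).round())
E
```

```text
[4.22118118e+02 1.12346356e+02 5.68434189e-14]
50 [405.12977389 257.97922263]
80 [407.74168517 240.25723912]
100 [409.54264094 228.03764019]
150 [414.26874302 195.97073821]
(array([426., 103., 157.]), array([418., 103., 159.]))
100 side lid corner [413. -23. 100.] top case edge by tray [ 459. -131.  100.] [441. 125. 100.] far case [761. -62. 100.]
120 side lid corner [418.  21. 120.] top case edge by tray [ 463. -128.  120.] [445. 121. 120.] far case [758. -60. 120.]
140 side lid corner [422.  65. 140.] top case edge by tray [ 467. -125.  140.] [449. 118. 140.] far case [754. -59. 140.]
160 side lid corner [426. 109. 160.] top case edge by tray [ 470. -122.  160.] [453. 115. 160.] far case [750. -58. 160.]
```

```bash
python3 - <<'E'
from h import *
im=cv2.imread('pics/top0.png')
cv2.imwrite('pics/tf.png',cv2.resize(im[295:420,185:425],None,fx=3.3,fy=3.3,interpolation=cv2.INTER_CUBIC))
E
```

```text
(no output)
```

View pics/tf.png

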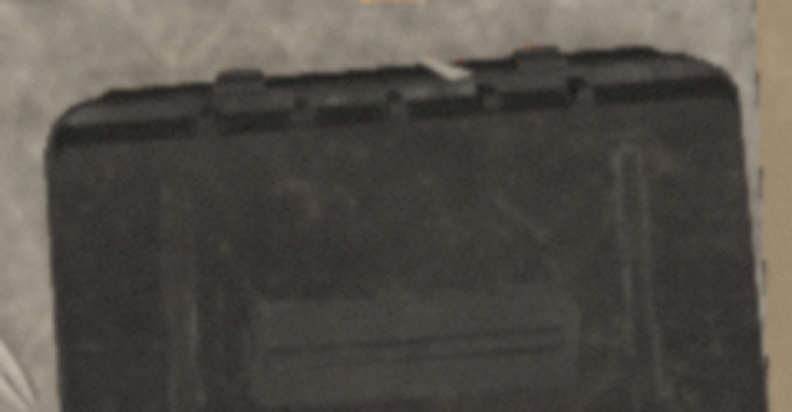

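```bash
python3 - <<'E'
from h import *
def closest(u1,u2):
    K,e,A=cam('side'); d=A@np.linalg.solve(K,[*u1,1.]); K2,e2,A2=cam('top'); d2=A2@np.linalg.solve(K2,[*u2,1.])
    t=np.linalg.lstsq(np.c_[d,-d2],e2-e,rcond=None)[0]; a=e+d*t[0];b=e2+d2*t[1]; return a.round(),b.round()
print('lip corner',closest((398,219),(203,329)),closest((401,224),(203,329)))
print('lid corner',closest((412,188),(204,338)))
# far corner in side: lid top back-left sd(98,63)->(395,112); top: right side lid corner tf(738,95)->(408.6,323.8)
print('far lid corner',closest((395,112),(405,322)))
for c,rl,rt in((266,320,333),(302,317,330)):
  print(c,ray('top',c,rl,105).round(),ray('top',c,rt,157).round())
E
```

```text
lip corner (array([440., 125., 119.]), array([438., 125., 120.])) (array([436., 126., 113.]), array([436., 126., 113.]))
lid corner (array([427., 116., 163.]), array([431., 116., 162.]))
far lid corner (array([ 446., -236.,  165.]), array([ 451., -236.,  163.]))
266 [448.  10. 105.] [436.   8. 157.]
302 [452. -58. 105.] [440. -55. 157.]
```

```bash
cat >> h.py <<'E'
def goal(x,y,z,yaw,base=None):
    s=manip.read_state(); p=s['eef_pos'] if base is None else np.array(base[:3]); rot=s['eef_rot']
    yw=rot[2] if base is None else base[3]
    A=R.from_euler('xyz',[np.pi,0,yw]).as_matrix()
    d=A.T@(np.array([x,y,z],float)-p)/1000; t=-((yaw-yw+np.pi)%(2*np.pi)-np.pi)
    print('t',round(s['clock'],2),'pos',s['eef_pos'].round(1),'yaw',rot[2].round(3),'F',s['wrist_force'].round(1),'gap',round(s['finger_gap'],1))
    print('shift',d.round(4),'turn',round(t,3))
E
python3 -c "
from h import *
goal(576,262,120,1.609,[155.584,527.525,205.446,2.855])"
```

```text
t 0.1 pos [155.5 527.3 205. ] yaw 2.855 F [-0.  -0.3 -0.2] gap 94.1
shift [-0.4783 -0.1358  0.0854] turn 1.246
```

Emit:
send_rows --commands '[[[-0.02,-0.006,0],0.08],[[-0.05,-0.014,0],0.18],[[-0.085,-0.024,0],0.29],[[-0.12,-0.034,0],0.4],[[-0.155,-0.044,0],0.51],[[-0.19,-0.054,0],0.62],[[-0.22,-0.062,0],0.72],[[-0.24,-0.068,0],0.8]]' --hand 1 --force 20

```text
clock: 0.77
eef_pos: [368.6, 392.7, 205.2]
eef_rot: [-3.141, 0.0, 2.048]
wrist_force: [-0.3, 0.6, 0.0]
finger_gap: 44.0
```

```bash
python3 -c "
from h import *
goal(576,262,90,1.609)"
```

```text
t 0.77 pos [368.6 392.7 205.2] yaw 2.048 F [-0.3  0.6  0. ] gap 44.0
shift [-0.2113  0.1243  0.1152] turn 0.439
```

Emit:
send_rows --commands '[[[-0.02,0.012,0],0.06],[[-0.055,0.032,0.01],0.14],[[-0.09,0.053,0.03],0.22],[[-0.125,0.074,0.05],0.3],[[-0.155,0.092,0.075],0.37],[[-0.185,0.109,0.095],0.42],[[-0.205,0.12,0.11],0.439],[[-0.211,0.124,0.115],0.439]]'

```text
clock: 1.43
eef_pos: [575.8, 261.9, 86.4]
eef_rot: [-3.137, 0.002, 1.611]
wrist_force: [-0.6, -1.5, 0.0]
finger_gap: 0.5
```

```bash
python3 -c "
from h import *
goal(576,262,90,1.609)"
```

```text
t 1.43 pos [575.8 261.9  86.4] yaw 1.611 F [-0.6 -1.5  0. ] gap 0.5
shift [ 0.0001  0.0002 -0.0036] turn 0.002
```

Emit:
send_rows --commands '[[[0,0,0.005],0],[[0,0,0.012],0],[[0,0,0.018],0],[[0,0,0.023],0],[[0,0,0.027],0],[[0,0,0.031],0],[[0,0,0.034],0],[[0,0,0.037],0]]'

```text
clock: 2.1
eef_pos: [574.1, 266.3, 54.1]
eef_rot: [3.141, -0.001, 1.617]
wrist_force: [-3.8, 2.2, 4.9]
finger_gap: 0.5
```

Emit:
send_rows --commands '[[[0,0,0.001],0],[[0,0,0.002],0],[[0,0,0.003],0],[[0,0,0.003],0],[[0,0,0.003],0],[[0,0,0.003],0],[[0,0,0.003],0],[[0,0,0.003],0]]'

```text
clock: 2.77
eef_pos: [574.6, 265.7, 50.8]
eef_rot: [3.141, -0.0, 1.616]
wrist_force: [-2.6, 3.1, 5.4]
finger_gap: 0.8
```

Emit:
send_rows --commands '[[[0,0,0.001],0],[[0,0,0.002],0],[[0,0,0.003],0],[[0,0,0.003],0],[[0,0,0.003],0],[[0,0,0.003],0],[[0,0,0.003],0],[[0,0,0.003],0]]'

```text
clock: 3.43
eef_pos: [574.7, 265.8, 50.0]
eef_rot: [3.14, -0.001, 1.616]
wrist_force: [-12.8, -0.7, 25.1]
finger_gap: 0.4
```

```bash
python3 -c "
from h import *
goal(537,-147.5,120,0.038)"
```

```text
t 3.43 pos [574.7 265.8  50. ] yaw 1.616 F [-12.8  -0.7  25.1] gap 0.4
shift [-0.4112 -0.0564 -0.07  ] turn 1.578
```

Emit:
send_rows --commands '[[[0,0,-0.01],0],[[0,0,-0.03],0],[[0,0,-0.06],0],[[-0.01,0,-0.085],0],[[-0.03,0,-0.1],0.05],[[-0.06,-0.002,-0.105],0.12],[[-0.09,-0.004,-0.11],0.2],[[-0.125,-0.006,-0.11],0.3]]'

```text
clock: 4.1
eef_pos: [574.2, 139.3, 158.5]
eef_rot: [3.14, -0.0, 1.313]
wrist_force: [0.9, 0.7, 0.7]
finger_gap: 0.5
```

```bash
python3 -c "
from h import *
goal(537,-147.5,120,0.038)"
```

```text
t 4.1 pos [574.2 139.3 158.5] yaw 1.313 F [0.9 0.7 0.7] gap 0.5
shift [-0.2868  0.0371  0.0385] turn 1.275
```

Emit:
send_rows --commands '[[[-0.03,0.004,0],0.1],[[-0.065,0.008,0],0.21],[[-0.1,0.013,0],0.33],[[-0.135,0.017,0],0.45],[[-0.165,0.021,0],0.57],[[-0.19,0.025,0],0.69],[[-0.21,0.027,0],0.8],[[-0.22,0.028,0],0.9]]'

```text
clock: 4.77
eef_pos: [545.2, -82.3, 157.4]
eef_rot: [3.141, 0.001, 0.408]
wrist_force: [0.5, 0.0, -0.3]
finger_gap: 0.8
```

```bash
python3 -c "
from h import *
goal(537,-147.5,100,0.038)"
```

```text
t 4.77 pos [545.2 -82.3 157.4] yaw 0.408 F [ 0.5  0.  -0.3] gap 0.8
shift [-0.0334  0.0566  0.0574] turn 0.37
```

Emit:
send_rows --commands '[[[-0.008,0.012,0.0],0.09],[[-0.016,0.026,0.005],0.19],[[-0.024,0.04,0.015],0.29],[[-0.03,0.05,0.03],0.35],[[-0.0334,0.0566,0.045],0.37],[[-0.0334,0.0566,0.0574],0.37],[[-0.0334,0.0566,0.0574],0.37],[[-0.0334,0.0566,0.0574],0.37]]'

```text
clock: 5.43
eef_pos: [537.7, -145.1, 99.9]
eef_rot: [-3.141, 0.001, 0.046]
wrist_force: [-0.6, -0.5, 0.5]
finger_gap: 0.4
```

```bash
python3 -c "
from h import *
shot('side','s1.png'); im=shot('top','t1.png')
cv2.imwrite('pics/t1c.png',cv2.resize(im[160:400,110:430],None,fx=2.4,fy=2.4,interpolation=cv2.INTER_CUBIC))
goal(537,-147.5,43,0.038)"
```

```text
t 5.53 pos [ 538.4 -145.   100.9] yaw 0.046 F [-0.3  0.2 -0. ] gap 0.6
shift [-0.0015  0.0024  0.0579] turn 0.008
```

View pics/s1.png

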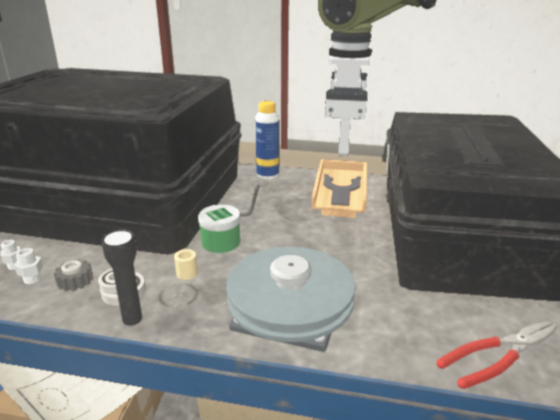

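View pics/t1c.png

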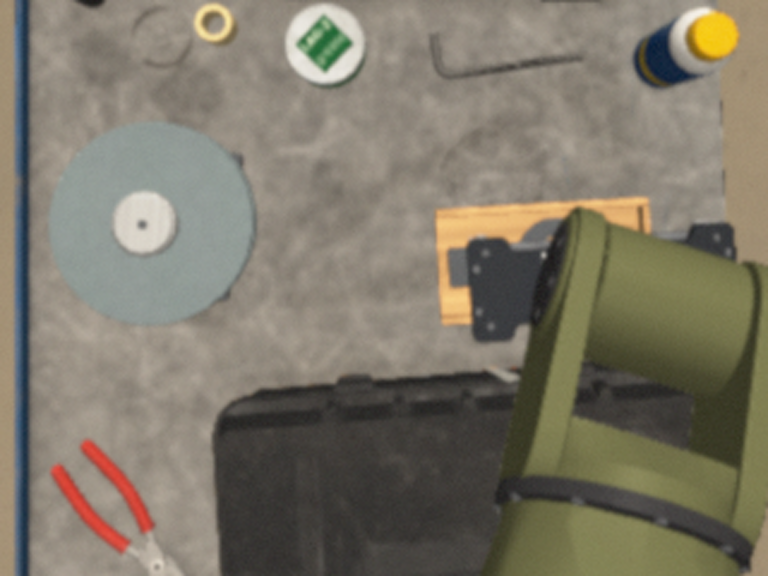

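Emit:
send_rows --commands '[[[-0.001,0.001,0.008],0.008],[[-0.001,0.0024,0.02],0.008],[[-0.0015,0.0024,0.033],0.008],[[-0.0015,0.0024,0.044],0.008],[[-0.0015,0.0024,0.052],0.008],[[-0.0015,0.0024,0.056],0.008],[[-0.0015,0.0024,0.058],0.008],[[-0.0015,0.0024,0.058],0.008]]'

```text
clock: 6.2
eef_pos: [536.6, -147.4, 41.8]
eef_rot: [-3.141, 0.0, 0.038]
wrist_force: [0.0, -0.2, 0.9]
finger_gap: 0.7
```

```bash
python3 -c "
from h import *
im=shot('side','s2.png')
cv2.imwrite('pics/s2c.png',cv2.resize(im[130:230,290:390],None,fx=6,fy=6,interpolation=cv2.INTER_CUBIC))
u=np.array([0.037,-0.9993]); o=np.array([536.8,-147.5])
for k in (-72+0,): goal(*(o-u*62),43,0.038)"
```

```text
t 6.25 pos [ 536.8 -147.5   42.2] yaw 0.038 F [ 0.2 -0.   0.5] gap 0.1
shift [ 0.     -0.062  -0.0008] turn -0.0
```

View pics/s2c.png

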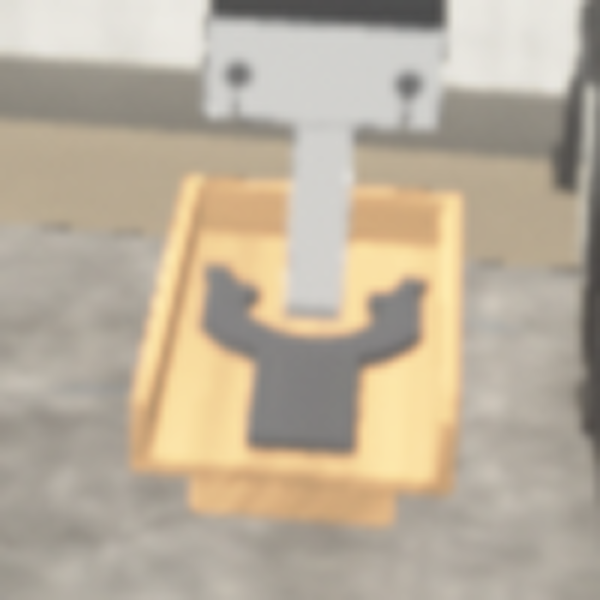

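Emit:
send_rows --commands '[[[0,-0.004,0],0],[[0,-0.009,0],0],[[0,-0.015,0],0],[[0,-0.022,0],0],[[0,-0.029,0],0],[[0,-0.036,0],0],[[0,-0.043,0],0],[[0,-0.05,0],0]]'

```text
clock: 6.92
eef_pos: [534.8, -96.8, 42.2]
eef_rot: [3.141, -0.0, 0.038]
wrist_force: [-0.2, -2.6, 2.3]
finger_gap: 0.3
```

Emit:
send_rows --commands '[[[0,-0.006,0],0],[[0,-0.011,0],0],[[0,-0.015,0],0],[[0,-0.018,0],0],[[0,-0.02,0],0],[[0,-0.0215,0],0],[[0,-0.0225,0],0],[[0,-0.0225,0],0]]'

```text
clock: 7.58
eef_pos: [534.0, -75.0, 42.1]
eef_rot: [3.142, -0.0, 0.038]
wrist_force: [0.7, -1.5, 3.4]
finger_gap: 0.4
```

```bash
python3 -c "
from h import *
im=shot('side','s3.png')
cv2.imwrite('pics/s3c.png',cv2.resize(im[130:240,280:390],None,fx=5.4,fy=5.4,interpolation=cv2.INTER_CUBIC))
goal(537,-147.5,43,0.038)"
```

```text
t 7.63 pos [533.9 -75.   42.1] yaw 0.038 F [ 0.1 -1.5  3.6] gap 0.6
shift [ 0.0004  0.0725 -0.0009] turn -0.0
```

View pics/s3c.png

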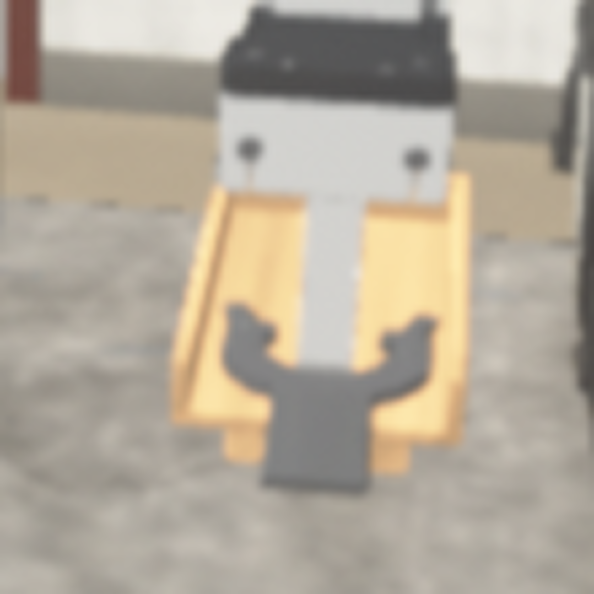

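```bash
python3 -c "
from h import *
f=lambda x,y:((x+.5)/5.4-.5+280,(y+.5)/5.4-.5+130)
for p in((263,487),(366,493)): print(ray('side',*f(*p),40).round(1))
print('tray open rim',[ray('side',*f(*p),59).round(1) for p in((176,415),(463,435))])
"
```

```text
[545.    4.9  40. ]
[513.   2.  40.]
tray open rim [array([574.2,  -1.7,  59. ]), array([485.,  -7.,  59.])]
```

Emit:
send_rows --commands '[[[0,0.004,0],0],[[0,0.006,-0.01],0],[[0,0.006,-0.03],0],[[0,0.0,-0.06],0],[[0,-0.03,-0.085],-0.08],[[0,-0.065,-0.1],-0.2],[[0,-0.1,-0.1],-0.32],[[0,-0.14,-0.1],-0.44]]'

```text
clock: 8.3
eef_pos: [528.7, 65.7, 143.7]
eef_rot: [3.141, -0.002, 0.482]
wrist_force: [0.9, -0.3, -0.4]
finger_gap: 0.7
```

Emit:
send_rows --commands '[[[-0.013,-0.03,0],-0.12],[[-0.025,-0.055,0],-0.24],[[-0.034,-0.075,0],-0.36],[[-0.038,-0.082,0],-0.48],[[-0.038,-0.082,0],-0.6],[[-0.038,-0.082,0],-0.72],[[-0.038,-0.082,0],-0.84],[[-0.038,-0.082,0],-0.96]]' --hand -0.4

```text
clock: 8.97
eef_pos: [462.3, 125.6, 144.0]
eef_rot: [3.128, -0.016, 1.441]
wrist_force: [51.1, 72.5, -32.0]
finger_gap: 50.2
```

```bash
python3 -c "
from h import *
im=shot('top','t4.png')
cv2.imwrite('pics/t4c.png',cv2.resize(im[220:340,250:400],None,fx=5,fy=5,interpolation=cv2.INTER_CUBIC))
goal(533,-12,120,1.609)"
```

```text
t 9.02 pos [463.1 126.3 144.2] yaw 1.45 F [ 46.   46.2 -26.8] gap 51.3
shift [-0.1289  0.086   0.0242] turn -0.159
```

View pics/t4c.png

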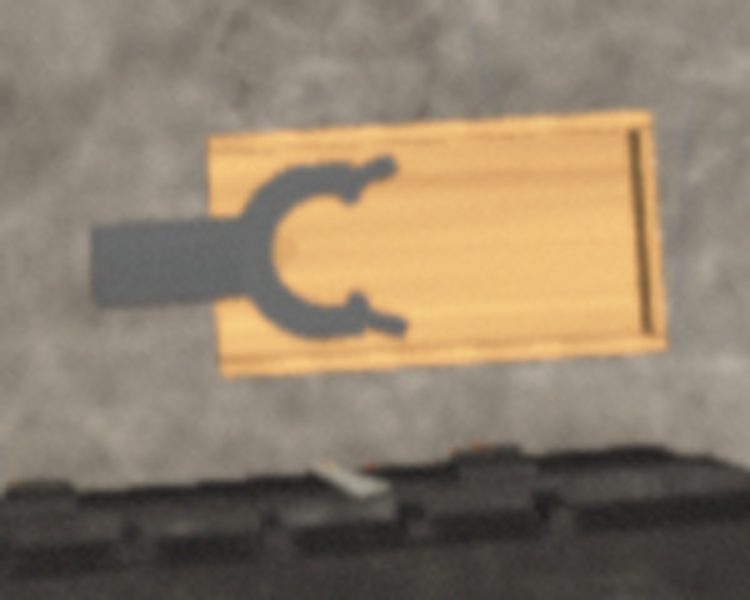

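I misjudged the tool axes there, and the opened fingertips met the case's corner. I'm backing off straight away.

Emit:
send_rows --commands '[[[0,0.01,-0.004],0],[[0,0.025,-0.012],0],[[0,0.04,-0.02],0],[[0,0.055,-0.03],0],[[0,0.065,-0.035],0],[[0,0.07,-0.035],0],[[0,0.07,-0.035],0],[[0,0.07,-0.035],0]]'

```text
clock: 9.68
eef_pos: [526.0, 110.8, 176.6]
eef_rot: [-3.14, 0.0, 1.438]
wrist_force: [-0.6, -0.2, -0.1]
finger_gap: 66.0
```

```bash
python3 - <<'E'
from h import *
s=manip.read_state(); print(s['wrist_force'],s['joints'].round(3))
g=lambda x,y:((x+.5)/5-.5+250,(y+.5)/5-.5+220)
for n,p,z in(('tailend',(91,227),46),('tailend',(97,309),46),('back',(271,250),46),('tip',(396,165),46),('tip',(407,328),46),('rim',(208,137),59),('rim',(220,377),59)): print(n,ray('top',*g(*p),z).round(1))
goal(533,-12,120,1.609)
im=shot('side','s5.png')
E
```

```text
[-0.60932101 -0.16317133 -0.13581145] [0.139 0.298 1.592 0.    1.252 0.273]
tailend [546.8   5.7  46. ]
tailend [513.6   3.8  46. ]
back [536.  -67.5  46. ]
tip [ 569.5 -119.4   46. ]
tip [ 503.2 -122.2   46. ]
rim [582.8 -42.3  59. ]
rim [487.  -45.1  59. ]
t 9.68 pos [526.  110.8 176.6] yaw 1.438 F [-0.6 -0.2 -0.1] gap 66.0
shift [-0.1208  0.0233  0.0566] turn -0.171
```

View pics/s5.png

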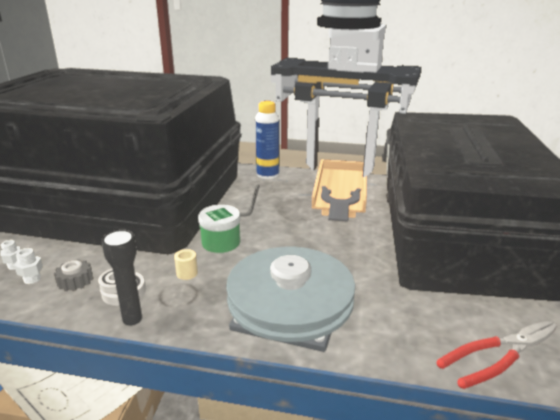

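```bash
python3 -c "
from h import *
goal(538,-18,120,1.62)"
```

```text
t 9.73 pos [525.8 110.9 176.6] yaw 1.438 F [-0.5  0.1 -0.3] gap 65.6
shift [-0.1262  0.0292  0.0566] turn -0.182
```

Emit:
send_rows --commands '[[[-0.01,0.006,0],-0.05],[[-0.03,0.014,0],-0.11],[[-0.055,0.022,0],-0.16],[[-0.08,0.029,0.01],-0.182],[[-0.105,0.0292,0.025],-0.182],[[-0.12,0.0292,0.04],-0.182],[[-0.1262,0.0292,0.0566],-0.182],[[-0.1262,0.0292,0.0566],-0.182]]'

```text
clock: 10.4
eef_pos: [536.6, -19.0, 117.5]
eef_rot: [-3.137, -0.001, 1.618]
wrist_force: [0.1, 0.0, -0.2]
finger_gap: 66.1
```

```bash
python3 -c "
from h import *
goal(538,-18,75,1.62)"
```

```text
t 10.4 pos [536.6 -19.  117.5] yaw 1.618 F [ 0.1  0.  -0.2] gap 66.1
shift [0.0009 0.0014 0.0425] turn -0.002
```

Emit:
send_rows --commands '[[[0,0,0.008],0],[[0,0,0.018],0],[[0,0,0.028],0],[[0,0,0.037],0],[[0,0,0.042],0],[[0,0,0.043],0],[[0,0,0.043],0],[[0,0,0.043],0]]'

```text
clock: 11.07
eef_pos: [539.0, -18.0, 77.8]
eef_rot: [3.141, 0.0, 1.62]
wrist_force: [0.1, 1.0, -0.1]
finger_gap: 65.8
```

```bash
python3 -c "
from h import *
im=shot('side','s6.png')
cv2.imwrite('pics/s6c.png',cv2.resize(im[0:240,270:470],None,fx=2.5,fy=2.5,interpolation=cv2.INTER_CUBIC))
goal(538,-18,68,1.62)"
```

```text
t 11.12 pos [539.  -18.   77.9] yaw 1.62 F [ 0.3 -0.5  0.1] gap 65.9
shift [ 0.0001 -0.001   0.0099] turn -0.0
```

View pics/s6c.png

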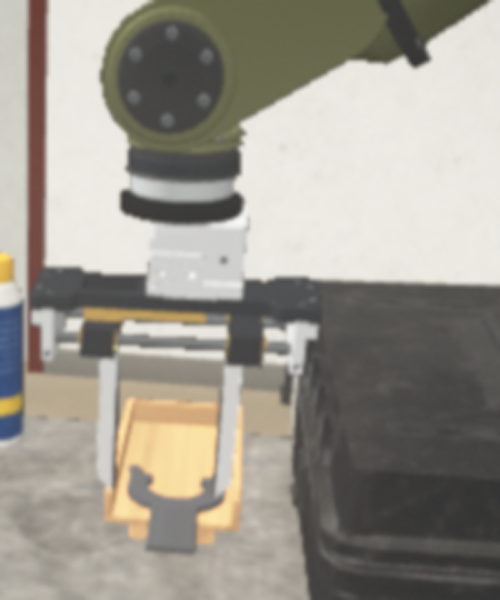

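```bash
python3 -c "
from h import *
f=lambda p:((proj('side',p)-[270,0])*2.5).round()
print('body corner',f([450.5,-18+37,175]),f([450.5,-18-37,175]),'lid',f([438,-18,160]),f([438,19,160]),f([440,-55,160]),'lip',f([449,-18,113]),f([449,19,113]))
"
```

```text
body corner [311. 381.] [310. 341.] lid [328. 384.] [329. 406.] [323. 364.] lip [302. 450.] [302. 474.]
```

Emit:
send_rows --commands '[[[0,0,0.001],0],[[0,0,0.002],0],[[0,0,0.004],0],[[0,0,0.005],0],[[0,0,0.006],0],[[0,0,0.007],0],[[0,0,0.008],0],[[0,0,0.008],0]]'

```text
clock: 11.78
eef_pos: [538.6, -18.0, 69.2]
eef_rot: [-3.141, -0.0, 1.62]
wrist_force: [0.2, -1.2, -0.8]
finger_gap: 65.9
```

Emit:
send_rows --commands '[[[0,0,0.0005],0],[[0,0,0.001],0],[[0,0,0.0015],0],[[0,0,0.002],0],[[0,0,0.0025],0],[[0,0,0.003],0],[[0,0,0.003],0],[[0,0,0.003],0]]'

```text
clock: 12.45
eef_pos: [538.7, -18.0, 66.4]
eef_rot: [-3.142, 0.0, 1.62]
wrist_force: [-0.2, -0.3, 0.4]
finger_gap: 65.4
```

Emit:
send_rows --commands '[[[0,0,0.0005],0],[[0,0,0.001],0],[[0,0,0.0015],0],[[0,0,0.002],0],[[0,0,0.0025],0],[[0,0,0.003],0],[[0,0,0.003],0],[[0,0,0.003],0]]'

```text
clock: 13.12
eef_pos: [538.7, -18.0, 63.4]
eef_rot: [-3.142, 0.0, 1.62]
wrist_force: [0.1, -0.7, 0.3]
finger_gap: 65.9
```

Emit:
send_rows --commands '[[[0,0,0.0005],0],[[0,0,0.001],0],[[0,0,0.0015],0],[[0,0,0.002],0],[[0,0,0.0025],0],[[0,0,0.003],0],[[0,0,0.003],0],[[0,0,0.003],0]]'

```text
clock: 13.78
eef_pos: [538.7, -18.0, 60.4]
eef_rot: [-3.142, 0.0, 1.62]
wrist_force: [-0.6, -0.5, -0.3]
finger_gap: 65.7
```

Emit:
send_rows --commands '[[[0,0,0.0005],0],[[0,0,0.001],0],[[0,0,0.0015],0],[[0,0,0.002],0],[[0,0,0.0025],0],[[0,0,0.003],0],[[0,0,0.003],0],[[0,0,0.003],0]]'

```text
clock: 14.45
eef_pos: [538.7, -18.0, 57.4]
eef_rot: [-3.142, -0.0, 1.62]
wrist_force: [0.3, 0.3, -0.2]
finger_gap: 65.8
```

Emit:
send_rows --commands '[[[0,0,0.0005],0],[[0,0,0.001],0],[[0,0,0.0015],0],[[0,0,0.002],0],[[0,0,0.0025],0],[[0,0,0.003],0],[[0,0,0.003],0],[[0,0,0.003],0]]'

```text
clock: 15.12
eef_pos: [538.7, -18.0, 54.4]
eef_rot: [-3.142, 0.0, 1.62]
wrist_force: [0.1, 0.8, 0.6]
finger_gap: 65.7
```

Emit:
send_rows --commands '[[[0,0,0.0007],0],[[0,0,0.0014],0],[[0,0,0.002],0],[[0,0,0.003],0],[[0,0,0.004],0],[[0,0,0.005],0],[[0,0,0.005],0],[[0,0,0.005],0]]'

```text
clock: 15.78
eef_pos: [538.7, -18.0, 49.4]
eef_rot: [-3.141, 0.0, 1.62]
wrist_force: [-1.1, 0.4, 0.4]
finger_gap: 65.8
```

Emit:
send_rows --commands '[[[0,0,0.0007],0],[[0,0,0.0014],0],[[0,0,0.002],0],[[0,0,0.003],0],[[0,0,0.004],0],[[0,0,0.005],0],[[0,0,0.005],0],[[0,0,0.005],0]]'

```text
clock: 16.45
eef_pos: [538.7, -18.0, 44.4]
eef_rot: [-3.141, -0.0, 1.62]
wrist_force: [-0.1, -0.5, -0.6]
finger_gap: 66.0
```

Emit:
send_rows --commands '[[[0,0,0.0007],0],[[0,0,0.0014],0],[[0,0,0.002],0],[[0,0,0.003],0],[[0,0,0.004],0],[[0,0,0.005],0],[[0,0,0.005],0],[[0,0,0.005],0]]'

```text
clock: 17.12
eef_pos: [538.7, -18.0, 39.4]
eef_rot: [-3.141, -0.0, 1.62]
wrist_force: [0.1, -0.2, -0.3]
finger_gap: 65.9
```

Emit:
send_rows --commands '[[[0,0,0.0007],0],[[0,0,0.0014],0],[[0,0,0.002],0],[[0,0,0.003],0],[[0,0,0.004],0],[[0,0,0.005],0],[[0,0,0.005],0],[[0,0,0.005],0]]'

```text
clock: 17.78
eef_pos: [538.7, -18.0, 34.4]
eef_rot: [-3.141, -0.0, 1.62]
wrist_force: [0.3, 0.2, 0.8]
finger_gap: 65.9
```

Emit:
send_rows --commands '[[[0,0,0],0],[[0,0,0],0],[[0,0,0],0],[[0,0,0],0],[[0,0,0],0],[[0,0,0],0],[[0,0,0],0],[[0,0,0],0]]' --hand 1 --force 55

```text
clock: 18.45
eef_pos: [538.8, -18.0, 34.5]
eef_rot: [3.141, 0.0, 1.62]
wrist_force: [-0.0, -0.5, 0.3]
finger_gap: 33.2
```

```bash
python3 -c "
from h import *
im=shot('side','s7.png')
cv2.imwrite('pics/s7c.png',cv2.resize(im[0:240,270:470],None,fx=2.5,fy=2.5,interpolation=cv2.INTER_CUBIC))
goal(538,-18,68,1.62)"
```

```text
t 18.5 pos [538.8 -18.1  34.5] yaw 1.62 F [-0.4  0.   0.3] gap 33.3
shift [ 0.0001 -0.0008 -0.0335] turn -0.0
```

View pics/s7c.png

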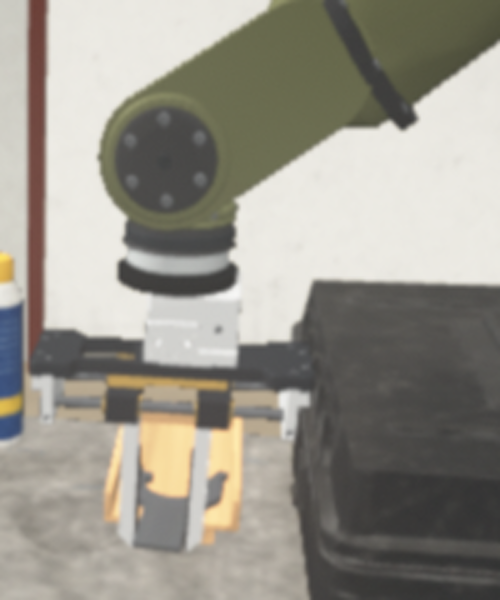

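Emit:
send_rows --commands '[[[0,0,-0.002],0],[[0,0,-0.006],0],[[0,0,-0.012],0],[[0,0,-0.02],0],[[0,0,-0.028],0],[[0,0,-0.036],0],[[0,0,-0.042],0],[[0,0,-0.045],0]]'

```text
clock: 19.17
eef_pos: [539.1, -18.1, 80.8]
eef_rot: [3.14, 0.0, 1.62]
wrist_force: [0.3, 0.9, -2.5]
finger_gap: 33.2
```

```bash
python3 -c "
from h import *
im=shot('side','s8.png')
cv2.imwrite('pics/s8c.png',cv2.resize(im[60:240,270:420],None,fx=3.3,fy=3.3,interpolation=cv2.INTER_CUBIC))
goal(538,-18,130,1.62)"
```

```text
t 19.22 pos [539.2 -18.1  80.8] yaw 1.62 F [-0.6  0.2 -2.3] gap 33.2
shift [ 0.0001 -0.0012 -0.0492] turn -0.0
```

View pics/s8c.png

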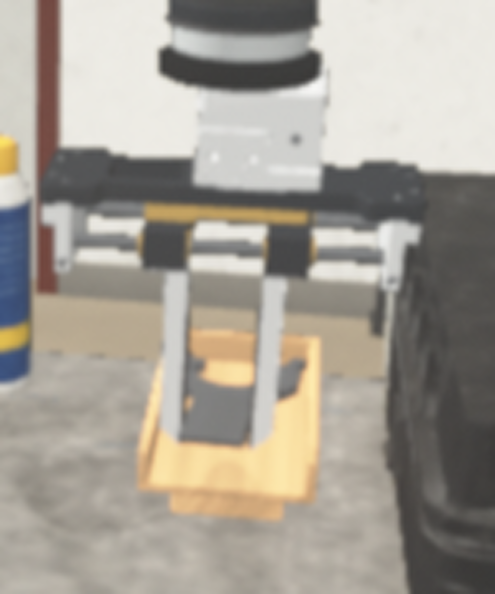

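```bash
python3 -c "
from h import *
goal(576,324.5,120,1.571)"
```

```text
t 19.22 pos [539.2 -18.1  80.8] yaw 1.62 F [-0.6  0.2 -2.3] gap 33.2
shift [ 0.3404  0.0535 -0.0392] turn 0.049
```

Emit:
send_rows --commands '[[[0,0,-0.006],0],[[0,0,-0.016],0],[[0.002,0.002,-0.028],0],[[0.01,0.006,-0.038],0],[[0.025,0.012,-0.045],0.01],[[0.045,0.018,-0.049],0.02],[[0.07,0.025,-0.05],0.03],[[0.097,0.03,-0.05],0.04]]'

```text
clock: 19.88
eef_pos: [564.6, 81.6, 130.6]
eef_rot: [3.14, -0.0, 1.579]
wrist_force: [0.7, -0.4, -3.3]
finger_gap: 33.0
```

Emit:
send_rows --commands '[[[0.028,0.003,0],0.005],[[0.057,0.006,0],0.01],[[0.086,0.009,0],0.01],[[0.115,0.012,0],0.01],[[0.143,0.015,0],0.01],[[0.168,0.018,0],0.01],[[0.19,0.021,0],0.01],[[0.208,0.023,0],0.01]]'

```text
clock: 20.55
eef_pos: [584.8, 291.0, 129.9]
eef_rot: [3.141, -0.0, 1.571]
wrist_force: [-0.2, -0.7, -2.4]
finger_gap: 33.2
```

```bash
python3 -c "
from h import *
goal(576,324.5,80,1.571)"
```

```text
t 20.55 pos [584.8 291.  129.9] yaw 1.571 F [-0.2 -0.7 -2.4] gap 33.2
shift [ 0.0335 -0.0088  0.0499] turn -0.0
```

Emit:
send_rows --commands '[[[0.012,-0.003,0],0],[[0.023,-0.006,0.005],0],[[0.03,-0.0088,0.012],0],[[0.0335,-0.0088,0.022],0],[[0.0335,-0.0088,0.034],0],[[0.0335,-0.0088,0.044],0],[[0.0335,-0.0088,0.05],0],[[0.0335,-0.0088,0.05],0]]'

```text
clock: 21.22
eef_pos: [575.8, 321.0, 77.3]
eef_rot: [-3.139, 0.001, 1.569]
wrist_force: [-1.2, -0.5, -3.1]
finger_gap: 33.2
```

```bash
python3 -c "
from h import *
im=shot('side','s9.png'); t=shot('top','t9.png')
cv2.imwrite('pics/s9c.png',cv2.resize(im[120:370,190:430],None,fx=2.4,fy=2.4,interpolation=cv2.INTER_CUBIC))
cv2.imwrite('pics/t9c.png',cv2.resize(t[190:330,60:250],None,fx=4,fy=4,interpolation=cv2.INTER_CUBIC))
goal(576,324.5,45,1.571)"
```

```text
t 21.32 pos [576.6 321.6  79.4] yaw 1.569 F [-0.5 -0.4 -2.5] gap 33.4
shift [ 0.0029 -0.0006  0.0344] turn -0.002
```

View pics/s9c.png

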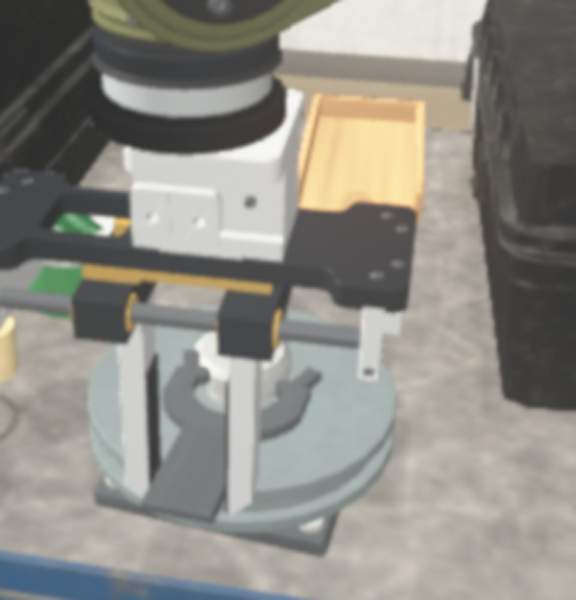

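View pics/t9c.png

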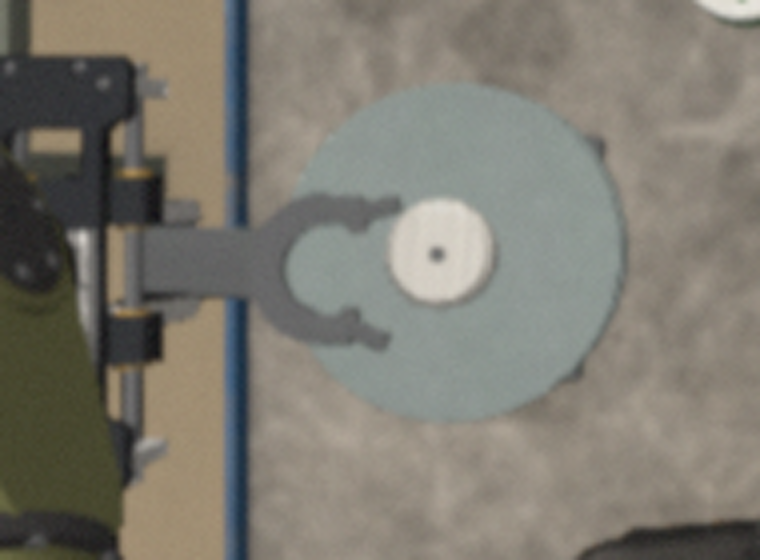

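```bash
python3 -c "
from h import *
g=lambda x,y:((x+.5)/4-.5+60,(y+.5)/4-.5+190)
for n,p,z in(('axle',(438,253),76),('disc',(441,251),76),('tip',(400,203),91),('tip',(388,343),91),('back',(284,268),91),('ringtop',(315,195),91),('ringbot',(320,345),91),('tailT',(200,229),91),('tailB',(200,296),91),('tT',(245,231),91),('tB',(245,298),91)): print(n,ray('top',*g(*p),z).round(1))
"
```

```text
axle [576.7 197.8  76. ]
disc [577.6 196.3  76. ]
tip [601.6 212.   91. ]
tip [534.8 218.   91. ]
back [571.6 267.5  91. ]
ringtop [606.3 252.6  91. ]
ringbot [534.5 250.4  91. ]
tailT [591.1 307.5  91. ]
tailB [559.  307.4  91. ]
tT [589.7 286.1  91. ]
tB [557.7 286.   91. ]
```

Emit:
send_rows --commands '[[[0.001,0.0,0],-0.03],[[0.003,0.0005,0],-0.06],[[0.005,0.0005,0.003],-0.08],[[0.006,0.0005,0.009],-0.08],[[0.006,0.0005,0.016],-0.08],[[0.006,0.0005,0.021],-0.08],[[0.006,0.0005,0.024],-0.08],[[0.006,0.0005,0.025],-0.08]]'

```text
clock: 21.98
eef_pos: [576.5, 327.8, 53.4]
eef_rot: [-3.14, 0.0, 1.649]
wrist_force: [0.6, -0.4, -2.8]
finger_gap: 33.3
```

```bash
python3 -c "
from h import *
t=shot('top','t10.png')
cv2.imwrite('pics/t10c.png',cv2.resize(t[190:330,60:250],None,fx=4,fy=4,interpolation=cv2.INTER_CUBIC))
goal(577,328,45,1.649)"
```

```text
t 22.03 pos [576.6 327.9  53.7] yaw 1.649 F [ 0.  -0.3 -3.7] gap 33.2
shift [0.0001 0.0004 0.0087] turn 0.0
```

View pics/t10c.png

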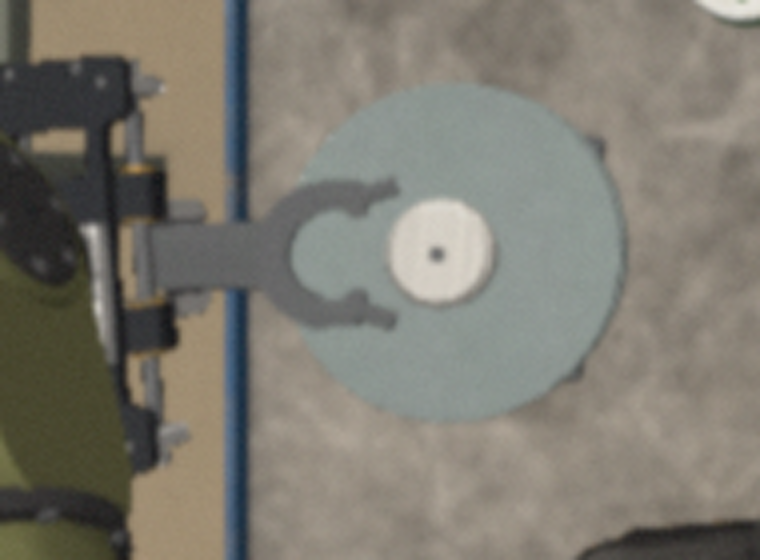

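Emit:
send_rows --commands '[[[0.002,0,0.001],0],[[0.002,0,0.0025],0],[[0.002,0,0.004],0],[[0.002,0,0.0055],0],[[0.002,0,0.007],0],[[0.002,0,0.008],0],[[0.002,0,0.0085],0],[[0.002,0,0.009],0]]'

```text
clock: 22.7
eef_pos: [576.7, 330.0, 45.5]
eef_rot: [3.141, -0.0, 1.65]
wrist_force: [0.9, 0.8, -1.3]
finger_gap: 33.3
```

```bash
python3 -c "
from h import *
im=shot('side','s11.png')
cv2.imwrite('pics/s11c.png',cv2.resize(im[190:350,200:380],None,fx=3.3,fy=3.3,interpolation=cv2.INTER_CUBIC))
goal(577,328,45,1.649)"
```

```text
t 22.75 pos [576.7 330.   45.4] yaw 1.65 F [ 0.4  0.6 -2.8] gap 33.1
shift [-0.002   0.0001  0.0004] turn 0.001
```

View pics/s11c.png

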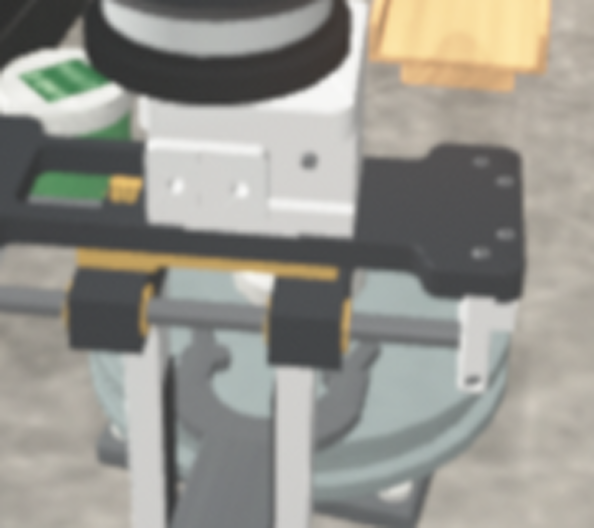

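Emit:
send_rows --commands '[[[0,0,0.0003],0],[[0,0,0.0006],0],[[0,0,0.0009],0],[[0,0,0.0012],0],[[0,0,0.0015],0],[[0,0,0.0015],0],[[0,0,0.0015],0],[[0,0,0.0015],0]]'

```text
clock: 23.42
eef_pos: [576.7, 330.1, 44.1]
eef_rot: [3.141, -0.0, 1.65]
wrist_force: [-0.3, 1.0, 0.9]
finger_gap: 33.9
```

Emit:
send_rows --commands '[[[0,0,0],0],[[0,0,0],0],[[0,0,0],0],[[0,0,0],0],[[0,0,0],0],[[0,0,0],0],[[0,0,0],0],[[0,0,0],0]]' --hand -0.2

```text
clock: 24.08
eef_pos: [576.7, 330.0, 43.9]
eef_rot: [-3.142, -0.0, 1.65]
wrist_force: [-0.5, -1.0, 0.5]
finger_gap: 56.6
```

```bash
python3 -c "
from h import *
goal(577,374,46,1.571)"
```

```text
t 24.08 pos [576.7 330.   43.9] yaw 1.65 F [-0.5 -1.   0.5] gap 56.6
shift [ 0.0438  0.0038 -0.0021] turn 0.079
```

Emit:
send_rows --commands '[[[0.004,0.0003,0],0],[[0.011,0.001,0],0],[[0.02,0.0016,0],0],[[0.029,0.0024,0],0],[[0.037,0.003,0],0.02],[[0.043,0.0035,0],0.05],[[0.046,0.0038,0],0.079],[[0.046,0.0038,0],0.079]]'

```text
clock: 24.75
eef_pos: [576.5, 377.7, 43.7]
eef_rot: [-3.142, -0.0, 1.571]
wrist_force: [-0.4, 0.7, -0.2]
finger_gap: 56.5
```

Emit:
send_rows --commands '[[[0,0,0],0],[[0,0,0],0],[[0,0,0],0],[[0,0,0],0],[[0,0,0],0],[[0,0,0],0],[[0,0,0],0],[[0,0,0],0]]' --hand 1

```text
clock: 25.42
eef_pos: [576.9, 376.1, 44.0]
eef_rot: [3.142, -0.0, 1.571]
wrist_force: [-0.0, -0.3, -0.6]
finger_gap: 6.6
```

```bash
python3 -c "
from h import *
im=shot('side','s12.png'); t=shot('top','t12.png')
cv2.imwrite('pics/s12c.png',cv2.resize(im[190:370,200:380],None,fx=3.3,fy=3.3,interpolation=cv2.INTER_CUBIC))
cv2.imwrite('pics/t12c.png',cv2.resize(t[190:330,60:250],None,fx=4,fy=4,interpolation=cv2.INTER_CUBIC))
goal(577,310,46,1.571)"
```

```text
t 25.52 pos [576.8 376.2  44. ] yaw 1.571 F [0.1 0.7 0.1] gap 1.1
shift [-0.0662  0.0002 -0.002 ] turn -0.0
```

View pics/s12c.png

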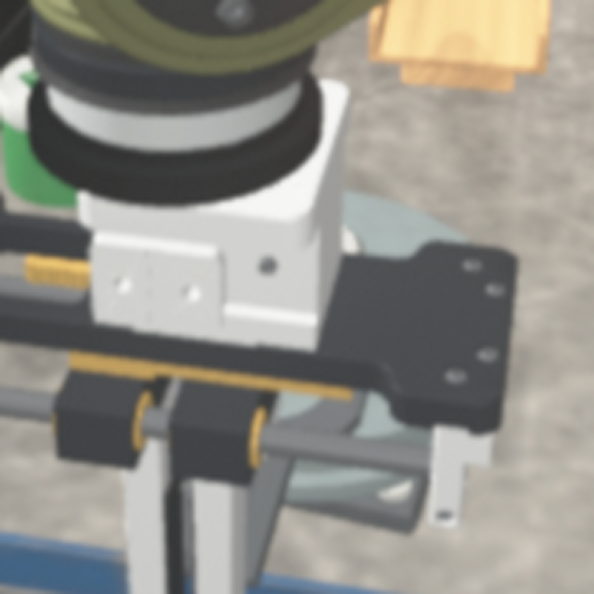

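View pics/t12c.png

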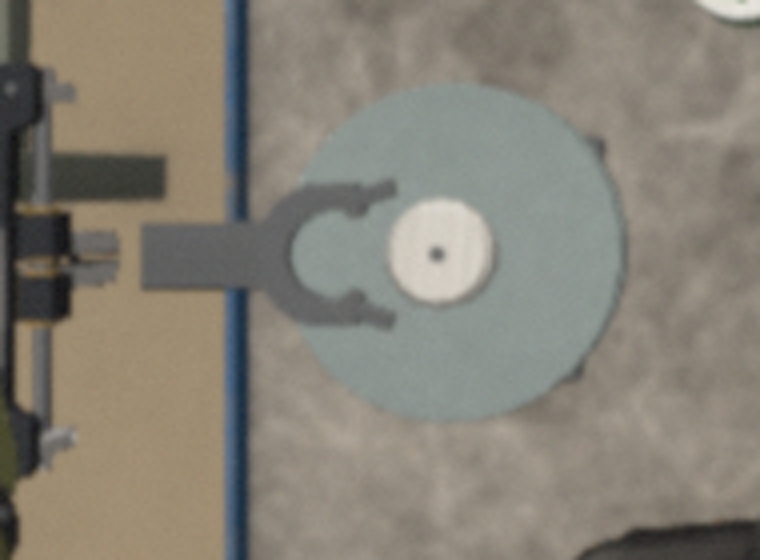

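Emit:
send_rows --commands '[[[-0.006,0,0],0],[[-0.014,0,0],0],[[-0.021,0,0],0],[[-0.027,0,0],0],[[-0.033,0,0],0],[[-0.039,0,0],0],[[-0.044,0,0],0],[[-0.049,0,0],0]]'

```text
clock: 26.18
eef_pos: [576.9, 326.7, 44.0]
eef_rot: [3.141, -0.0, 1.571]
wrist_force: [-0.1, 0.9, -1.2]
finger_gap: 0.5
```

Emit:
send_rows --commands '[[[-0.002,0,0],0],[[-0.004,0,0],0],[[-0.006,0,0],0],[[-0.008,0,0],0],[[-0.01,0,0],0],[[-0.011,0,0],0],[[-0.012,0,0],0],[[-0.012,0,0],0]]'

```text
clock: 26.85
eef_pos: [576.7, 315.6, 44.0]
eef_rot: [3.141, -0.001, 1.571]
wrist_force: [-0.3, 4.0, -1.2]
finger_gap: 0.4
```

```bash
python3 -c "
from h import *
t=shot('top','t13.png')
cv2.imwrite('pics/t13c.png',cv2.resize(t[190:330,60:250],None,fx=4,fy=4,interpolation=cv2.INTER_CUBIC))
goal(577,300.5,44,1.571)"
```

```text
t 26.9 pos [576.7 315.6  44. ] yaw 1.571 F [-0.1  4.8 -1.6] gap 0.8
shift [-0.0151  0.0003  0.    ] turn 0.0
```

View pics/t13c.png

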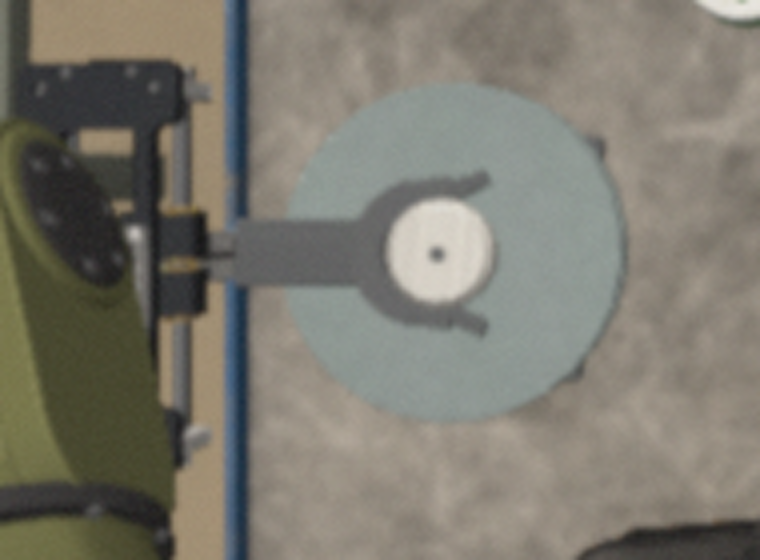

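Emit:
send_rows --commands '[[[-0.0015,0,0],0],[[-0.003,0,0],0],[[-0.0045,0,0],0],[[-0.006,0,0],0],[[-0.0075,0,0],0],[[-0.009,0,0],0],[[-0.01,0,0],0],[[-0.01,0,0],0]]'

```text
clock: 27.57
eef_pos: [576.9, 304.7, 43.9]
eef_rot: [-3.141, 0.0, 1.571]
wrist_force: [-0.2, 0.6, -0.4]
finger_gap: 0.0
```

Emit:
send_rows --commands '[[[-0.001,0,0],0],[[-0.002,0,0],0],[[-0.003,0,0],0],[[-0.004,0,0],0],[[-0.0045,0,0],0],[[-0.005,0,0],0],[[-0.005,0,0],0],[[-0.005,0,0],0]]'

```text
clock: 28.23
eef_pos: [576.8, 302.4, 44.3]
eef_rot: [3.14, -0.004, 1.571]
wrist_force: [0.3, 15.7, -1.9]
finger_gap: 0.6
```

```bash
python3 -c "
from h import *
t=shot('top','t14.png')
cv2.imwrite('pics/t14c.png',cv2.resize(t[190:330,60:250],None,fx=4,fy=4,interpolation=cv2.INTER_CUBIC))
goal(577,300.5,44,1.571)"
```

```text
t 28.28 pos [576.8 302.4  44.3] yaw 1.571 F [ 1.  15.4 -3. ] gap 0.7
shift [-0.0019  0.0002  0.0003] turn 0.0
```

View pics/t14c.png

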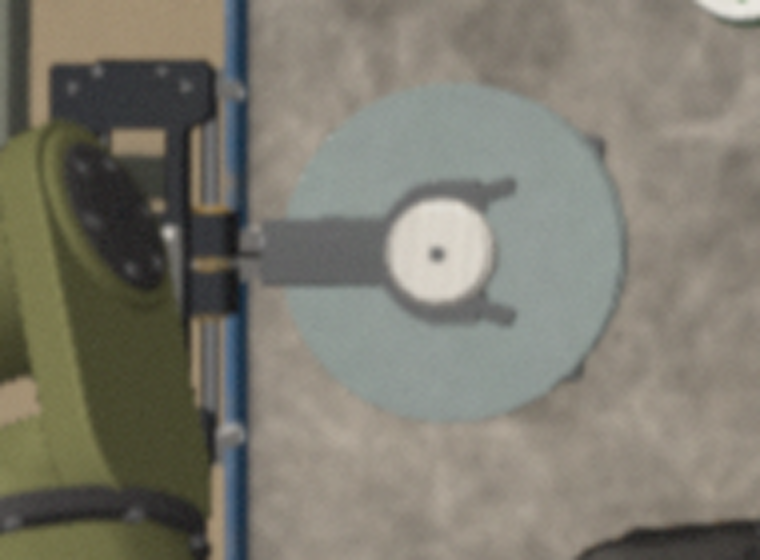

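Emit:
send_rows --commands '[[[-0.0005,0,0],0],[[-0.001,0,0],0],[[-0.0015,0,0],0],[[-0.002,0,0],0],[[-0.002,0,0],0],[[-0.002,0,0],0],[[-0.002,0,0],0],[[-0.002,0,0],0]]'

```text
clock: 28.95
eef_pos: [576.8, 302.2, 44.5]
eef_rot: [3.139, -0.006, 1.572]
wrist_force: [1.2, 27.0, -4.4]
finger_gap: 0.1
```

Emit:
send_rows --commands '[[[0.006,0,0],0],[[0.016,0,0],0],[[0.03,0,0],0],[[0.045,0,-0.005],0],[[0.06,0,-0.02],0],[[0.075,0,-0.04],0],[[0.09,0,-0.06],0],[[0.1,0,-0.08],0]]'

```text
clock: 29.62
eef_pos: [576.3, 400.0, 124.7]
eef_rot: [-3.141, 0.0, 1.572]
wrist_force: [-0.1, -0.0, -0.3]
finger_gap: 0.7
```

Emit:
send_rows --commands '[[[0.02,-0.02,-0.02],0],[[0.04,-0.05,-0.05],0],[[0.06,-0.08,-0.08],0],[[0.07,-0.11,-0.1],0],[[0.07,-0.14,-0.11],0],[[0.07,-0.16,-0.12],0],[[0.07,-0.17,-0.12],0],[[0.07,-0.17,-0.12],0]]'

```text
clock: 30.28
eef_pos: [405.4, 469.0, 244.5]
eef_rot: [3.141, -0.001, 1.573]
wrist_force: [0.3, 0.2, -0.2]
finger_gap: 0.4
```

```bash
python3 -c "
from h import *
t=shot('top','t15.png');im=shot('side','s15.png')
cv2.imwrite('pics/s15c.png',cv2.resize(im[210:370,210:380],None,fx=3.5,fy=3.5,interpolation=cv2.INTER_CUBIC))
cv2.imwrite('pics/t15c.png',cv2.resize(t[200:310,110:230],None,fx=5,fy=5,interpolation=cv2.INTER_CUBIC))
"
```

```text
(no output)
```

View pics/s15c.png

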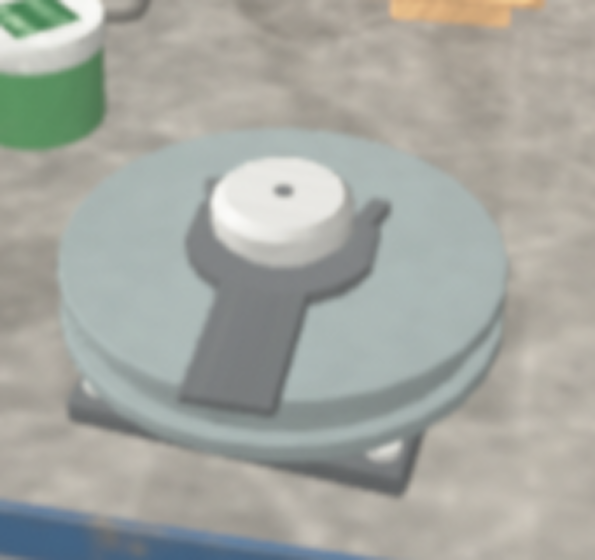

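View pics/t15c.png

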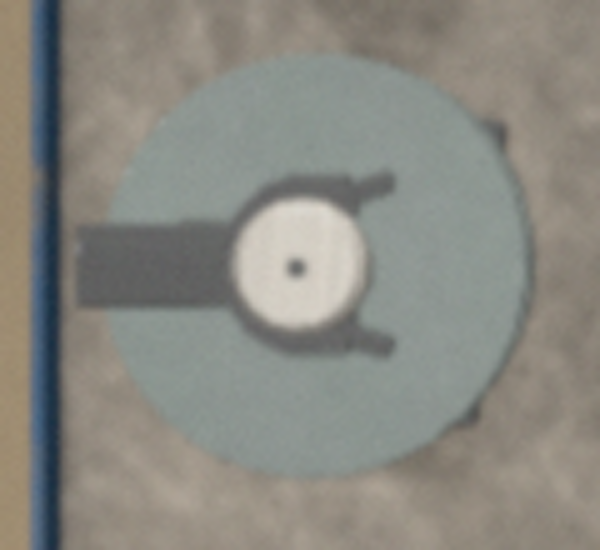

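View pics/s15.png

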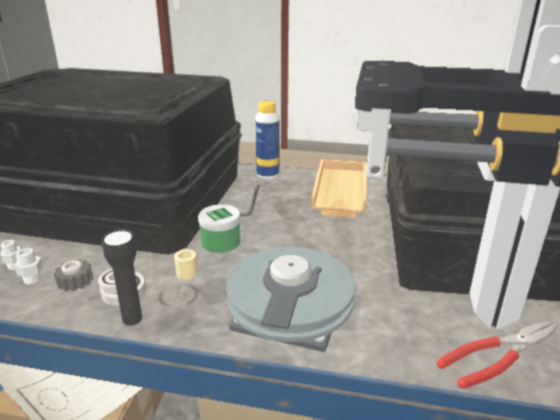

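```bash
python3 -c "
from h import *
g=lambda x,y:((x+.5)/5-.5+110,(y+.5)/5-.5+200)
for n,p,z in(('axle',(297,267),76),('disc',(300,264),76),('tip',(396,182),56),('tip',(396,347),56),('ringT',(300,175),56),('ringB',(300,356),56),('tail',(77,228),56),('tail',(77,306),56)): print(n,ray('top',*g(*p),z).round(1))
f=lambda x,y:((x+.5)/3.5-.5+210,(y+.5)/3.5-.5+210)
for n,p,z in(('axle',(284,190),76),('tailB',(179,403),50),('tailB',(274,411),50),('tipR',(391,207),56)): print('s',n,ray('side',*f(*p),z).round(1))
# wheel height: circle radius in side/top
im=cv2.imread('pics/top0.png');
for fn,z in (('pics/top0.png',66),('pics/t15.png',50)):
    hsv=cv2.cvtColor(cv2.imread(fn),cv2.COLOR_BGR2HSV); m=cv2.inRange(hsv,(55,8,110),(110,60,200)); m[:, :118]=0;m[:150]=0; m=cv2.morphologyEx(m,cv2.MORPH_OPEN,np.ones((3,3)))
    c=cv2.convexHull(max(cv2.findContours(m,cv2.RETR_EXTERNAL,cv2.CHAIN_APPROX_NONE)[0],key=cv2.contourArea))
    P=np.array([ray('top',*p[0],z) for p in c])[:,:2].astype(np.float32); print(fn,cv2.minEnclosingCircle(P),manip.read_state()['wrist_force'].round(1))
"
```

```text
axle [576.4 198.   76. ]
disc [577.6 196.8  76. ]
tip [608.9 163.3  56. ]
tip [542.9 163.8  56. ]
ringT [612.5 201.7  56. ]
ringB [540.1 202.1  56. ]
tail [593.  290.8  56. ]
tail [561.9 290.8  56. ]
s axle [574.6 198.3  76. ]
s tailB [592.9 291.6  50. ]
s tailB [560.9 288.9  50. ]
s tipR [536.5 172.5  56. ]
pics/top0.png ((578.15625, 196.4890594482422), 86.29170227050781) [-0.3  0.3  0.2]
pics/t15.png ((577.1577758789062, 195.86097717285156), 86.29454040527344) [-0.3  0.3  0.2]
```

```bash
python3 -c "
from h import *
print(manip.read_state()['qd'].round(3)); print(manip.sign_off())"
```

```text
[-0.017  0.02  -0.005  0.001  0.004 -0.001]
the job is handed in; nothing more can be done
None
```

The job is handed in, and by my checks the clip is snapped into the groove. One collision on the way may still count against the run.

**What I did:**
1. I pressed the wheel down to its stop; the fingertip read 50.0 mm with 25 N on it.
2. I slid the clip out with shut fingers in its hole, until about 48 mm of tail was over the tray's open end.
3. I gripped the tail across its width, lifted the clip and turned it about 0.08 rad to square it up. I then laid it on the wheel about 54 mm from the axle, released it, and pushed the tail end with shut fingers.
4. Past the prongs' resistance the force fell to about 0.6 N. It then rose to 27 N against the axle core with no further travel, so I took it as fully seated. I drew the arm clear.

**Last checks:**
- **Clip position:** the top view puts its origin at about (577, 195.7) mm and the axle at about (577, 197.3) mm. That is 1 to 2 mm apart, inside the 4 mm allowed and about the size of the calibration error.
- **Side view:** the tail end agrees with the top view, but one prong tip read about 9 mm off in y. It was partly hidden behind the axle head, so I discounted it.
- **Wheel:** its outline fits the known size at the lowered height of 50 mm.
- **Surroundings:** the bystanders look unmoved in the pictures, though I did not measure them. The gripper was touching nothing.

**What went wrong:** at about 9 s I got the tool axes wrong on a sideways move. The gripper, most likely its opened fingertips, pressed against the near black case, with up to about 94 N at the wrist. This is below the 120 N wrist limit and nothing was seen to move. If the judge counts it as the arm or gripper body pressing with over 40 N, it would fail the run; I could not check that.

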